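Close a clip-lid storage tote of clay pots

ROBOT

A 6-joint arm with a two-finger parallel gripper is mounted at the origin on the work surface. World frame = base frame: x ahead of the robot, y to its left, z up, the work surface at z = 0. Lengths are in m, angles in rad, forces in N, time in s.
With the tool pointing down it reaches from about 0.35 to 0.775 m from the base axis. Payload 5.5 kg.
Tool frame: the origin (TCP) lies at the very end of the fingers, on their centre line; the grasp point (between the pads) lies 19 mm behind it (r.hold_point_z is the distance from the TCP to the grasp point, in m); z points along the fingers, y is the line along which they close (so a half turn about z gives the same grasp; the last joint's range is limited). The gripper opens to 85 mm and grips with 20 to 120 N. Pads are 22 mm wide; open, the fingers measure 114 mm over their backs; the gripper's body (76 mm by 85 mm) begins 54 mm behind the grasp point. The pads swing forward as they close: fully open they stand 13 mm farther back than shut.
Start: joints at [1.207, 0.313, 0.046, 1.304, 0, 1.431], TCP at [0.128, 0.561, 0.209] pointing down, gripper open.
Joint ranges: [-2.76, 2.76], [-0.86, 1.69], [-1.03, 1.26], [-2.2, 2.34], [-1.47, 1.5], [-3.14, 3.14]. Speed limits (rad/s): [2.57, 2.57, 3.14, 3.14, 3.14, 3.14].

INTERFACE

Orientations are given as a rotation vector (axis times angle).
In Python, from workcell import r, read_camera gives the robot as it stands.
- The arm moves only by the shell command python3 -m handwheel 'ROWS' [FORCE]. ROWS is text: rows parted by semicolons, each of 5 numbers parted by spaces: the shift along the tool's x, y, z in mm, then the turn about the tool's z in rad, then the opening, from 0 (shut) to 1 (fully open). In form: x y z yaw claw; .... A call has 1 to 8 rows; each row is the pose to reach, as a shift and turn from the pose commanded when the call began, along the tool's axes at that moment; what a row does not reach only later rows make up. A row lasts 1/10 s, in which the tool goes at most 50 mm and 8.59 degrees, less where a joint would pass 70% of its speed; a pose out of reach is approached as far as the arm can. A call with a gripper value outside its range is refused whole. The fingers move at their own pace and stop on an object; FORCE is the grip in N (left out, the last holds). Time passes only in rows, so rows that repeat a pose let the fingers close. It gives the time, the measured TCP pose, the force, the opening and the grip force at its end, in the units of the state.
- r.get_state(): the state, without advancing time (a new reading comes with each control period).
- read_camera(name): name is "scene" or "top" or "wrist"; returns a dict with "image" (420x560x3 uint8, red, green, blue), "vertical_fov" (degrees; the focal length in pixels is half the picture's height over the tangent of half this angle, whatever the lens; pixels are square), "cx", "cy" (the principal point, pixels), "extrinsics" (4x4, takes a point from world to camera coordinates); the wrist camera has in their place "hand_eye" (4x4, takes a point from camera to tool coordinates, whose origin is the TCP and whose axes are the flange's). Camera axes: x right, y down, z forward; pixel columns grow to the right and rows downward; lengths in m; the calibration is good to about 2 mm. A picture is of the moment at which its call begins: read the wrist's pose just before it. There is no depth.
- r.close_job(): hands the job in; it is judged then, once.
The state is a dict: "t": time; "joint_pos": joint angles; "dq": joint speeds; "joint_torque": joint torques, N m; "position": TCP position; "tcp_rot": TCP orientation; "ft_force": force on the tool from outside, world axes, zero at the start; "torque": the same for the moment, N m; "grip_width": opening from 0.0 (shut) to 1.0 (fully open); "finger_force": force on a finger pad.
Only numpy, scipy, OpenCV 4.12 (cv2) and the standard library are available. Lean on these libraries where they do the work, as an engineer would, in place of code of your own. Each camera call takes 0.05 s, during which the arm holds its last target. There are 200 camera calls.

TASK

Close up the clear storage tote of clay pots: first press the raised front edge of its lid down until the lid lies flat shut, and only then push the clip at each end (either one first) inward until both stand fully upright, hooked over the lid. It is all pressing and pushing: do not lift the tote or its lid, do not shove the tote along the table, and leave the cup, potted plant, toy rabbit and tumbler around it undisturbed.

Things in the scene. Friction and masses are not known exactly. Their poses are not given: they have to be found in the camera images.
- tote: Translucent tote of clay pots, loose, about 2.6 kg; 190 mm (x) by 284 mm (y) at the rim. Origin: centre of its underside, on the table. x points away from the robot to the lid's hinge side, y to its left end, z up; yaw within 0.3 rad of the robot's axes. In its frame: rim top z = 0.115, top of the shut lid z = 0.124. One clip at each short (y) end.
- lid (a joint): Hinge angle (rad) of the lid: 0 = flat shut (hard stop); positive = front edge raised; starts 0.10 to 0.25 (edge 20 to 50 mm up). Hinge line along the tote's y at x = 0.097, z = 0.116 in its frame. Flat plate 195 by 290 mm, 8 mm thick. Stiff: about 3 N down near the front edge moves it, and it stays where left.
- lid_edge (a point): Middle of the lid's front (robot-side) edge, on its top face, 195 mm from the hinge line; its x points from this edge to the hinge along the lid, y to the left, z out of the lid's top. When shut it is at x = -0.098, z = 0.124 in the tote's frame.
- clip_left (a joint): Hinge angle (rad) of the left clip, at the tote's +y end: 0 = home, upright with its hook over the lid's edge (hard stop); positive = leaning outward; starts 0.45 to 0.8. Stiff (0.08 N m: 2 to 4 N at the crossbar); stays where left. In the tote's frame its pivot axis runs along x at y = +0.150, z = 0.088; when home its outer face is at y = +0.1565, its top at z = 0.1295.
- clip_right (a joint): Hinge angle (rad) of the right clip, at the tote's -y end: 0 = home, upright with its hook over the lid's edge (hard stop); positive = leaning outward; starts 0.45 to 0.8. Stiff (0.08 N m: 2 to 4 N at the crossbar); stays where left. In the tote's frame its pivot axis runs along x at y = -0.150, z = 0.088; when home its outer face is at y = -0.1565, its top at z = 0.1295.
- clip_left_bar (a point): Middle of the outer face of the left clip's crossbar, where to push. Blue bail 100 mm wide along the tote's x, 42 mm from pivot to tip. This point is 6.5 mm outward and 37.5 mm up from the pivot in the clip's frame, which equals the tote's when home and tilts with the clip. As the clip swings in, this point rises up to 16 mm: follow the arc, inward and up, as a level push can rub and jam.
- clip_right_bar (a point): Middle of the outer face of the right clip's crossbar, where to push. Blue bail 100 mm wide along the tote's x, 42 mm from pivot to tip. This point is 6.5 mm outward and 37.5 mm up from the pivot in the clip's frame, which equals the tote's when home and tilts with the clip. As the clip swings in, this point rises up to 16 mm: follow the arc, inward and up, as a level push can rub and jam.
- cup: Empty white paper cup, 74 mm across the mouth, 85 mm high, upright, beyond the right end of the tote (axis at least 260 mm from the tote's centre). Origin: centre of its underside. To be left alone.
- plant: Small plant in a clay pot, 90 mm across, about 112 mm high with leaves, beyond the left end of the tote. Origin: centre of its underside. To be left alone.
- rabbit: Cream toy rabbit about 45 mm long and 50 mm high, beyond the left end of the tote. Origin: centre of its underside. To be left alone.
- tumbler: Grey drinks tumbler with a side handle, 84 mm across (about 120 mm over the handle), 197 mm high, standing beyond the right end of the tote, 390 mm or more from the tote's centre. Origin: centre of its underside. To be left alone.

How it is judged:
By the outcome, as a careful person would: the job done as asked, in the order asked, and still so for the second after the job is handed in, with the robot touching nothing.
It also fails if it takes over 48 s, if anything falls off the work surface, if the arm or the gripper's body presses on something with over 40 N, if the wrist force passes 120 N, or if a joint passes its speed limit or range.

## Working session

There is one attempt and no reset: what is moved stays moved. The work goes in short steps, Python scripts to look and compute and a shell command to move; the robot and the scene stay as the last step left them, time stands still between calls to the robot, and variables do not carry over. Pictures are saved under pics/ and viewed, at most 10 in all, crops included, and the job is handed in when it is done.

```bash
mkdir -p pics
python3 - <<'E'
from workcell import r, read_camera
import cv2, numpy as np
s=r.get_state(); print(s)
for n in ["scene","top"]:
    c=read_camera(n); cv2.imwrite(f"pics/{n}0.png",c["image"][:,:,::-1])
    print(n,c["vertical_fov"],c["cx"],c["cy"],np.round(c["extrinsics"],4).tolist())
E
```

```text
{'t': 0.0, 'joint_pos': array([1.20741880e+00, 3.14021759e-01, 4.49458249e-02, 1.30360173e+00,
       3.77386765e-06, 1.43118671e+00]), 'dq': array([ 0.00045682, -0.00043354,  0.0010174 ,  0.00018731, -0.0010304 ,
       -0.00087585]), 'joint_torque': array([-5.07742407e-04, -4.80627036e+01,  2.98532599e+01,  1.92751276e-02,
       -3.69056179e-04,  4.68799101e-06]), 'position': array([0.12740491, 0.56012432, 0.20848321]), 'tcp_rot': array([-3.50708128e-01, -3.12147973e+00,  2.86032131e-03]), 'ft_force': array([-0.47487946, -0.20500618, -0.43255611]), 'torque': array([-0.01160776, -0.01776804, -0.00977683]), 'finger_force': 0.0, 'grip_width': 0.9998980000638445}
scene 51.54109844608718 284.2534065386487 204.61246837347977 [[-0.771, 0.6368, 0.0083, 0.4554], [0.5229, 0.6404, -0.5625, -0.2348], [-0.3635, -0.4294, -0.8267, 1.3424], [0.0, 0.0, 0.0, 1.0]]
top 54.25464150745184 273.84570902427004 209.78802462950887 [[-0.0442, -0.999, -0.0034, 0.0132], [-0.9752, 0.0439, -0.217, 0.6108], [0.217, -0.0063, -0.9762, 0.9339], [0.0, 0.0, 0.0, 1.0]]
```

View pics/scene0.png

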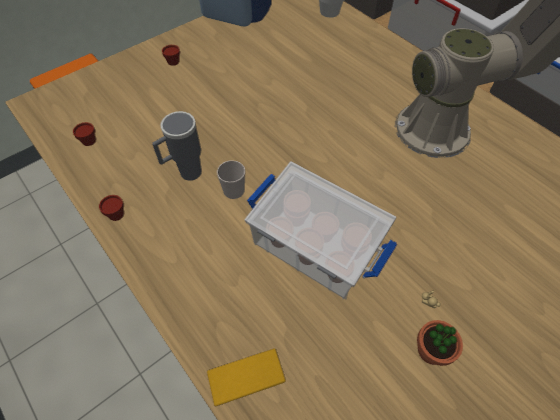

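View pics/top0.png

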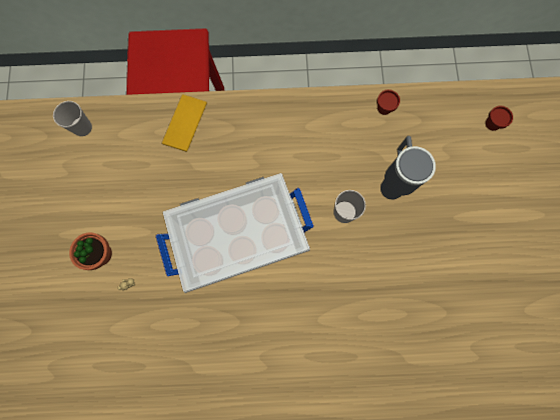

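The tote is at about (235,233) in the top view, with the right clip at (302,210) and the left clip at (167,255). The cup is at (348,207), the plant at (90,251) and the rabbit at (126,285). I'll enlarge both views.

Run:
```python
import cv2
a=cv2.imread("pics/top0.png")[165:300,145:325]; cv2.imwrite("pics/topc.png",cv2.resize(a,None,fx=4.4,fy=4.4,interpolation=cv2.INTER_CUBIC))
a=cv2.imread("pics/scene0.png")[155:300,235:410]; cv2.imwrite("pics/scenec.png",cv2.resize(a,None,fx=4,fy=4,interpolation=cv2.INTER_CUBIC))
```

```text
(no output)
```

View pics/topc.png

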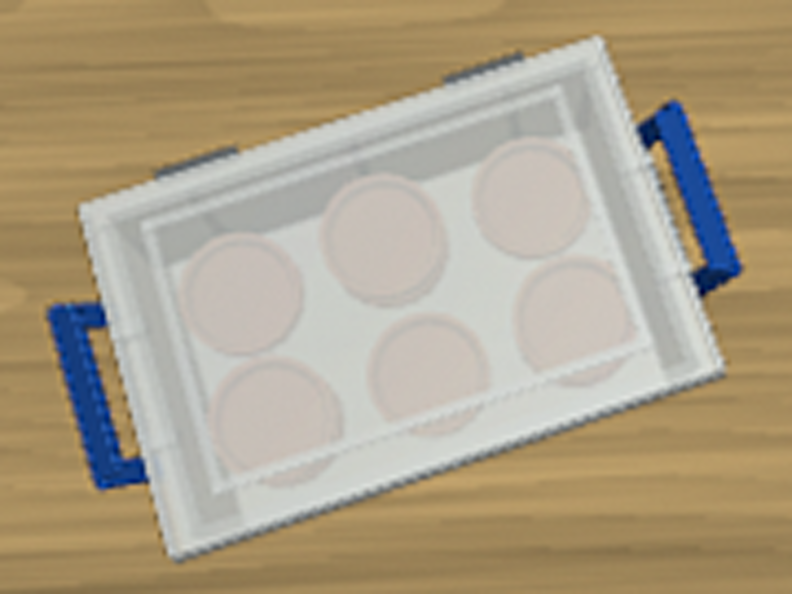

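View pics/scenec.png

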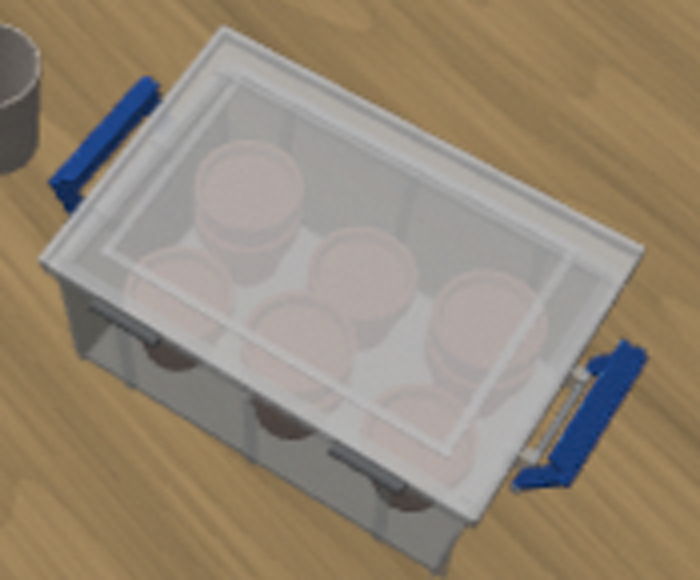

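In the top crop the lid corners are at (82,208), (602,38), (722,366) and (172,553), and the blue clips lean outward at both ends. I'll fit the tote pose and joint angles to the corner points in both views.

```bash
cat > cam.py <<'E'
import numpy as np
H={"scene":(51.54109844608718,284.2534,204.6125,[[-0.771, 0.6368, 0.0083, 0.4554], [0.5229, 0.6404, -0.5625, -0.2348], [-0.3635, -0.4294, -0.8267, 1.3424]]),
"top":(54.25464150745184,273.8457,209.788,[[-0.0442, -0.999, -0.0034, 0.0132], [-0.9752, 0.0439, -0.217, 0.6108], [0.217, -0.0063, -0.9762, 0.9339]])}
def proj(n,P):
    f,cx,cy,E=H[n];f=210/np.tan(np.radians(f/2));E=np.array(E)
    p=np.atleast_2d(P)@E[:,:3].T+E[:,3]; return p[:,:2]/p[:,2:]*f+[cx,cy]
def w(q,P):
    c,s=np.cos(q[2]),np.sin(q[2]);P=np.atleast_2d(P)
    return np.c_[q[0]+c*P[:,0]-s*P[:,1],q[1]+s*P[:,0]+c*P[:,1],P[:,2]]
def lid(a,d,y,h=.008): # d from hinge toward front
    return [.097-d*np.cos(a)+h*np.sin(a), y, .116+d*np.sin(a)+h*np.cos(a)]
def clip(s,t,o,u,x): return [x, s*(.150+o*np.cos(t)+u*np.sin(t)), .088+u*np.cos(t)-o*np.sin(t)]
E
cat > fit.py <<'E'
from cam import *; from scipy.optimize import least_squares
T=np.array([(82,208),(602,38),(722,366),(172,553),(48,312),(100,488),(680,102),(742,268)])/4.4+[145,165]
S=np.array([(475,520),(42,262),(222,30),(642,248),(648,355),(570,487),(150,76),(52,183)])/4+[235,155]
def pts(q):
    l=q[3];L,R=q[4],q[5]
    c=[lid(l,0,.145),lid(l,0,-.145),lid(l,.195,-.145),lid(l,.195,.145)]
    kl=[clip(1,L,.0065,.042,x) for x in(.05,-.05)]; kr=[clip(-1,R,.0065,.042,x) for x in(.05,-.05)]
    return w(q,c+kl+kr), w(q,c+kl[::-1]+[kr[1],kr[0]])
def res(q):
    a,b=pts(q); return np.r_[(proj("top",a)-T).ravel(),(proj("scene",b)-S).ravel()]
o=least_squares(res,[.55,.05,.25,.15,.6,.6],loss="soft_l1")
q=o.x;print(q.round(4));print(res(q).reshape(-1,2).round(1).tolist())
np.save("q.npy",q)
E
python3 fit.py
python3 - <<'E'
from cam import *
from scipy.optimize import fsolve
for n,c,z in[("cup",(349,207),.04),("plant",(90,251),.09),("rabbit",(126,285),.03),("tumbler",(415,165),.195)]:
    s=fsolve(lambda p:(proj("top",[p[0],p[1],z])[0]-c),[.5,0]);print(n,s.round(3))
E
```

```text
[0.5531 0.0781 0.285  0.0666 0.52   0.365 ]
[[-2.1, -0.9], [-1.2, -1.3], [0.3, 1.7], [-0.3, 2.3], [-1.9, -0.6], [-1.9, 1.5], [-1.6, -1.0], [-0.9, 1.4], [-0.5, -0.0], [-2.4, -1.4], [-0.6, -0.6], [-0.1, 0.3], [0.3, -1.4], [-0.7, -0.6], [-1.9, -1.5], [-1.6, -1.1]]
cup [ 0.615 -0.203]
plant [0.526 0.42 ]
rabbit [0.448 0.354]
tumbler [ 0.668 -0.324]
```

```bash
cat >> fit.py <<'E'
def res2(p):
    q=p[:6]; a,b=pts(q); 
    return np.r_[(proj("top",a)+p[6:8]-T).ravel()/.6,(proj("scene",b)+p[8:10]-S).ravel()/.6,p[6:]/1.5]
lo=[-2,-2,-1,.1,.45,.45]+[-9]*4; hi=[2,2,1,.25,.8,.8]+[9]*4
o=least_squares(res2,list(np.clip([.55,.07,.28,.15,.6,.6],-1,1))+[0]*4,bounds=(lo,hi),loss="soft_l1")
q=o.x;print(q.round(4),o.cost);print((res2(q)[:-4]*.6).reshape(-1,2).round(1).tolist())
np.save("q.npy",q[:6])
E
python3 fit.py
```

```text
[0.5531 0.0781 0.285  0.0666 0.52   0.365 ]
[[-2.1, -0.9], [-1.2, -1.3], [0.3, 1.7], [-0.3, 2.3], [-1.9, -0.6], [-1.9, 1.5], [-1.6, -1.0], [-0.9, 1.4], [-0.5, -0.0], [-2.4, -1.4], [-0.6, -0.6], [-0.1, 0.3], [0.3, -1.4], [-0.7, -0.6], [-1.9, -1.5], [-1.6, -1.1]]
[ 0.5538  0.0753  0.285   0.1     0.466   0.45   -0.278   0.2526  2.1378
  1.9664] 26.093955606706096
[[-1.2, -1.0], [-0.3, -1.5], [1.4, 0.9], [-0.1, 1.7], [-0.3, -1.0], [-0.3, 1.1], [0.5, -1.3], [1.1, 1.0], [0.4, 1.3], [-1.3, -0.0], [0.5, -0.6], [1.4, 0.3], [0.8, -0.8], [-0.4, -0.1], [-1.6, -0.2], [-1.3, 0.2]]
```

```bash
cat > go.py <<'E'
import sys; from cam import *; from workcell import r
from scipy.spatial.transform import Rotation as Ro
def go(P, label=""):
    "P in tote frame -> shift in tool axes (mm) and yaw so tool x is along tote +y"
    q=np.load("q.npy"); s=r.get_state(); R=Ro.from_rotvec(s["tcp_rot"]).as_matrix()
    W=w(q,P)[0]; d=R.T@(W-s["position"])*1000
    ty=R.T@np.array([-np.sin(q[2]),np.cos(q[2]),0]); print(label,"world",W.round(3),"shift",d.round(1),"yaw",round(np.arctan2(ty[1],ty[0]),3))
def here():
    q=np.load("q.npy"); s=r.get_state(); p=s["position"]-[q[0],q[1],0]; c,sn=np.cos(q[2]),np.sin(q[2])
    f=s["ft_force"]; ro=lambda v:np.array([c*v[0]+sn*v[1],-sn*v[0]+c*v[1],v[2]])
    print("t",round(s["t"],2),"tote-frame tcp mm",(ro(p)*1000).round(1),"F",ro(f).round(1))
if __name__=="__main__":
    here()
    for a in sys.argv[1:]: go([float(v) for v in a.split(",")],a)
E
python3 go.py -.075,0,.205
python3 - <<'E'
from cam import *
q=np.load("q.npy");c,s=np.cos(q[2]),np.sin(q[2])
for n,p in dict(cup=(.615,-.203),plant=(.526,.42),rabbit=(.448,.354),tumbler=(.668,-.324)).items():
    d=np.array(p)-q[:2];print(n,(c*d[0]+s*d[1]).round(3),(-s*d[0]+c*d[1]).round(3))
E
```

```text
t 0.1 tote-frame tcp mm [-272.8  585.2  208.6] F [ 0.6 -0.5 -0.3]
-.075,0,.205 world [0.482 0.054 0.205] shift [-457.8 -414.7    4.2] yaw 1.062
cup -0.019 -0.284
plant 0.07 0.339
rabbit -0.023 0.297
tumbler -0.003 -0.415
```

```bash
python3 -m handwheel '-458 -415 4 0.15 0; -458 -415 4 0.3 0; -458 -415 4 0.45 0; -458 -415 4 0.6 0; -458 -415 4 0.75 0; -458 -415 4 0.9 0; -458 -415 4 1.06 0; -458 -415 4 1.06 0'; python3 go.py -.075,0,.205
```

```text
t: 0.9
position: [0.3576, 0.2312, 0.2067]
tcp_rot: [1.885, 2.513, 0.0]
ft_force: [0.9, 1.1, 0.7]
grip_width: 0.002
finger_force: 0.0
t 0.9 tote-frame tcp mm [-144.5  204.7  206.7] F [1.2 0.8 0.7]
-.075,0,.205 world [0.482 0.054 0.205] shift [-204.6   69.7    1.7] yaw -0.001
```

```bash
python3 -m handwheel '-205 70 2 0 0; -205 70 2 0 0; -205 70 2 0 0; -205 70 2 0 0; -205 70 2 0 0; -205 70 2 0 0'; python3 go.py -.075,0,.205
python3 - <<'E'
from workcell import r, read_camera
import cv2, numpy as np
c=read_camera("wrist"); cv2.imwrite("pics/w1.png",c["image"][:,:,::-1])
print(c["vertical_fov"],c["cx"],c["cy"],np.round(c["hand_eye"],4).tolist())
c=read_camera("scene"); cv2.imwrite("pics/scene1.png",cv2.resize(c["image"][140:310,225:425,::-1],None,fx=3.5,fy=3.5,interpolation=cv2.INTER_CUBIC))
E
```

```text
t: 1.5
position: [0.4831, 0.0543, 0.2041]
tcp_rot: [-1.886, -2.512, 0.001]
ft_force: [-1.3, 0.5, -0.3]
grip_width: -0.0
finger_force: 0.0
t 1.5 tote-frame tcp mm [-73.7  -0.3 204.1] F [-1.1  0.8 -0.3]
-.075,0,.205 world [0.482 0.054 0.205] shift [ 0.3 -1.3 -0.9] yaw -0.002
66.45369212368101 282.2797644318858 206.6654656195392 [[-0.0005, -0.9471, -0.3208, 0.0838], [1.0, -0.0004, -0.0001, -0.0014], [-0.0, -0.3208, 0.9471, -0.1656], [0.0, 0.0, 0.0, 1.0]]
```

View pics/w1.png

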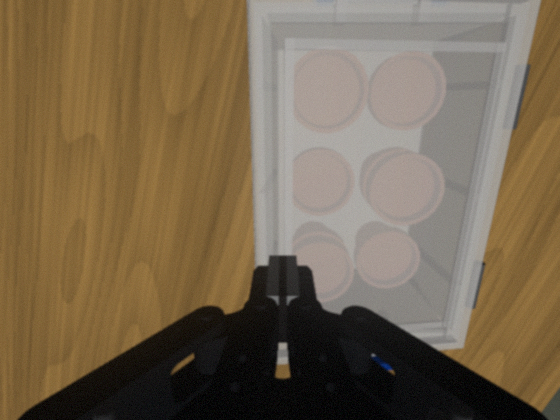

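The wrist view shows the lid's front edge as a nearly vertical line at about column 255. The fingertip (283,258) is over the lid just inside that edge, and the yaw is aligned. Now I'll press the lid.

```bash
python3 -m handwheel '0 -1 20 0 0; 0 -1 35 0 0; 0 -1 43 0 0; 0 -1 51 0 0; 0 -1 59 0 0; 0 -1 66 0 0; 0 -1 72 0 0; 0 -1 75 0 0'; python3 go.py
```

```text
t: 2.4
position: [0.4811, 0.056, 0.1293]
tcp_rot: [-1.881, -2.516, 0.0]
ft_force: [-0.4, 0.1, 0.5]
grip_width: -0.001
finger_force: 0.0
t 2.4 tote-frame tcp mm [-75.2   1.9 129.3] F [-0.3  0.2  0.5]
```

```bash
python3 -m handwheel '0 0 2 0 0; 0 0 3 0 0; 0 0 3 0 0'; python3 go.py
```

```text
t: 2.7
position: [0.4814, 0.0559, 0.1269]
tcp_rot: [1.881, 2.516, 0.0]
ft_force: [0.3, -0.5, -0.1]
grip_width: -0.003
finger_force: 0.0
t 2.7 tote-frame tcp mm [-74.9   1.7 126.9] F [ 0.2 -0.5 -0.1]
```

```bash
python3 -m handwheel '0 0 1 0 0; 0 0 2 0 0'; python3 -m handwheel '0 0 1 0 0; 0 0 2 0 0';python3 -m handwheel '0 0 1 0 0; 0 0 2 0 0'; python3 go.py
```

```text
t: 2.9
position: [0.4815, 0.0559, 0.125]
tcp_rot: [1.881, 2.516, 0.001]
ft_force: [-0.4, -0.8, 0.1]
grip_width: 0.0
finger_force: 0.0
t: 3.1
position: [0.4813, 0.056, 0.1228]
tcp_rot: [1.881, 2.516, 0.0]
ft_force: [-0.2, -0.4, 0.0]
grip_width: -0.003
finger_force: 0.1
t: 3.3
position: [0.4811, 0.0559, 0.121]
tcp_rot: [-1.881, -2.516, 0.0]
ft_force: [-2.3, -1.2, 2.0]
grip_width: -0.003
finger_force: 1.5
t 3.3 tote-frame tcp mm [-75.2   1.8 121. ] F [-2.6 -0.5  2. ]
```

Run:
```python
from workcell import r, read_camera
import cv2, numpy as np
a=read_camera("wrist")["image"][:,:,::-1]
c=read_camera("scene")["image"][110:320,215:495,::-1]; c=cv2.resize(c,(560,420),interpolation=cv2.INTER_CUBIC)
cv2.imwrite("pics/m2.png",cv2.resize(np.vstack([a[100:400],c[:300]]),None,fx=1,fy=1))
```

```text
(no output)
```

View pics/m2.png

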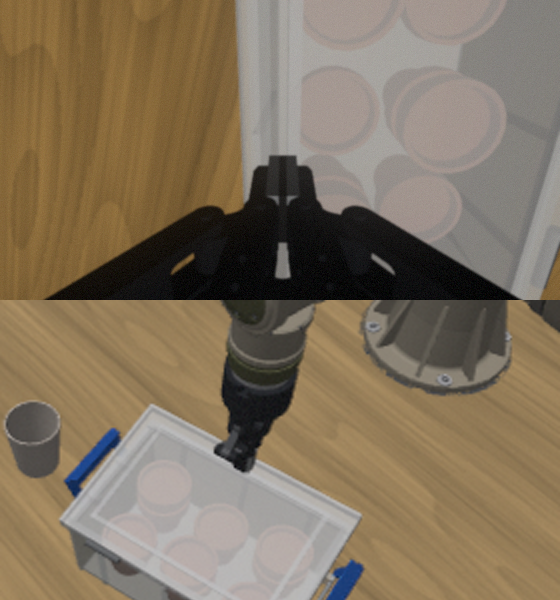

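Run:
```python
from workcell import r, read_camera
from cam import *
import cv2
q=np.load("q.npy"); P=r.get_state()["position"]
print("tcp px scene",proj("scene",P).round(1))
for a in(0,.1,.2): print(a,[ [proj(n,w(q,lid(a,.195,y)))[0].round(1).tolist() for y in(-.145,.145)] for n in("scene","top")])
a=cv2.imread("pics/scene0.png"); b=read_camera("scene")["image"][:,:,::-1].copy()
t0=cv2.imread("pics/top0.png"); t1=read_camera("top")["image"][:,:,::-1].copy()
z=lambda i,x,y:cv2.resize(i[y:y+50,x:x+66],(396,300),interpolation=cv2.INTER_CUBIC)
cv2.imwrite("pics/cmp.png",np.vstack([np.hstack([z(a,265,145),z(b,265,145)]),np.hstack([z(t0,270,215),z(t1,270,215)])]))
```

```text
tcp px scene [[334.7 198.2]]
0 [[[289.2, 164.4], [393.3, 219.4]], [[310.3, 250.6], [186.4, 293.1]]]
0.1 [[[288.9, 159.9], [394.8, 215.4]], [[310.7, 248.8], [184.3, 292.2]]]
0.2 [[[288.2, 155.8], [395.9, 211.9]], [[310.9, 246.1], [181.9, 290.3]]]
```

View pics/cmp.png

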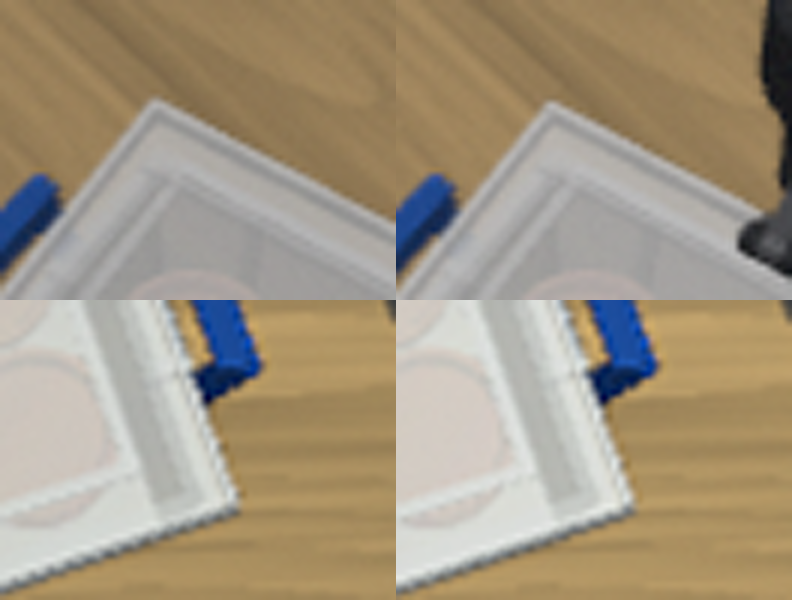

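The lid corner has moved less than 1 px, so contact has only just begun. I'll keep pressing in small steps and watch the force.

```bash
for i in 1 2 3; do python3 -m handwheel '0 0 1 0 0; 0 0 2 0 0; 0 0 2 0 0' | egrep 'position|ft_f'; done; python3 go.py
```

```text
position: [0.4811, 0.0559, 0.1186]
ft_force: [-1.0, -0.6, 1.4]
position: [0.4812, 0.056, 0.1166]
ft_force: [-0.8, -0.3, 1.3]
position: [0.4812, 0.056, 0.1146]
ft_force: [-0.5, -0.5, 0.9]
t 4.4 tote-frame tcp mm [-75.    1.8 114.6] F [-0.6 -0.3  0.9]
```

Run:
```python
from workcell import r, read_camera
import cv2, numpy as np
w=read_camera("wrist")["image"][:,:,::-1].copy(); s=read_camera("scene")["image"][:,:,::-1].copy(); t=read_camera("top")["image"][:,:,::-1].copy()
for n,i in(("w3",w),("s3",s),("t3",t)): cv2.imwrite(f"pics/{n}.png",i)
a=cv2.imread("pics/scene0.png"); b=cv2.imread("pics/top0.png")
def sh(A,B,x,y,h=9):
    T=cv2.resize(A[y-h:y+h,x-h:x+h],None,fx=8,fy=8,interpolation=cv2.INTER_CUBIC); I=cv2.resize(B[y-h-6:y+h+6,x-h-6:x+h+6],None,fx=8,fy=8,interpolation=cv2.INTER_CUBIC)
    m=cv2.matchTemplate(I,T,cv2.TM_CCOEFF_NORMED);_,v,_,l=cv2.minMaxLoc(m);return (l[0]-48)/8,(l[1]-48)/8,round(v,2)
print("scene FR,FL,HL,HR",[sh(a,s,*p) for p in((291,163),(395,217),(354,285),(246,220))])
print("top FR,FL,HL,HR",[sh(b,t,*p) for p in((309,249),(184,290),(164,212),(282,174))])
print("scene clips",[sh(a,s,*p) for p in((386,261),(262,188))])
z=lambda i,x,y,W,H,k:cv2.resize(i[y:y+H,x:x+W],(W*k,H*k),interpolation=cv2.INTER_CUBIC)
cv2.imwrite("pics/c3.png",np.hstack([z(s,300,150,66,100,6),z(w,215,210,133,200,3)[:,:400]]))
```

```text
scene FR,FL,HL,HR [(0.125, 1.875, 0.99), (-0.625, 1.625, 0.98), (0.0, 0.0, 1.0), (0.125, 0.0, 1.0)]
top FR,FL,HL,HR [(-0.125, 0.75, 0.98), (6.0, 6.0, 0.18), (-0.25, 0.125, 0.65), (0.0, 0.125, 1.0)]
scene clips [(0.0, 0.0, 1.0), (0.125, 0.0, 0.99)]
```

View pics/c3.png

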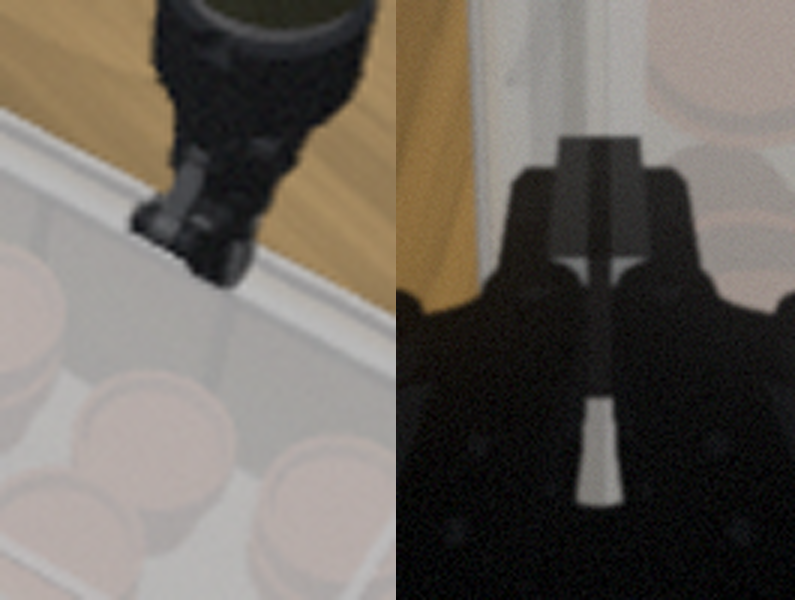

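The left crop shows the fingertip on the lid's front rim. Template tracking gives the lid front moving about 1.9 px down with the hinge still. So the lid is closing, and the finger end sits about 20 mm behind the reported TCP. I'll carry on to the hard stop.

```bash
for i in 1 2 3; do python3 -m handwheel '0 0 1 0 0; 0 0 2 0 0; 0 0 3 0 0' | egrep 'position|ft_f'; done; python3 go.py
```

```text
position: [0.4814, 0.056, 0.1119]
ft_force: [-1.8, 0.5, 2.6]
position: [0.4811, 0.0559, 0.1087]
ft_force: [-1.4, 0.1, 2.5]
position: [0.4809, 0.0559, 0.1056]
ft_force: [-2.9, -0.4, 3.3]
t 5.45 tote-frame tcp mm [-75.4   1.8 105.6] F [-2.9  0.5  3.3]
```

```bash
for i in 1 2 3; do python3 -m handwheel '0 0 1 0 0; 0 0 1 0 0' | egrep 'position|ft_f'; done; python3 go.py
```

```text
position: [0.4813, 0.056, 0.1046]
ft_force: [-0.4, -0.9, -0.0]
position: [0.4815, 0.056, 0.1037]
ft_force: [-0.8, -0.1, 0.7]
position: [0.4814, 0.056, 0.1028]
ft_force: [-0.7, -0.1, 1.7]
t 6.05 tote-frame tcp mm [-74.9   1.8 102.8] F [-0.7  0.1  1.7]
```

```bash
python3 -m handwheel '0 0 1 0 0; 0 0 1 0 0' | egrep 'position|ft_f';  python3 -m handwheel '0 0 1 0 0; 0 0 1 0 0' | egrep 'position|ft_f'
cat > chk.py <<'E'
from workcell import r, read_camera
import cv2, numpy as np
s=read_camera("scene")["image"][:,:,::-1].copy(); t=read_camera("top")["image"][:,:,::-1].copy()
a=cv2.imread("pics/scene0.png"); b=cv2.imread("pics/top0.png")
def sh(A,B,x,y,h=9):
    T=cv2.resize(A[y-h:y+h,x-h:x+h],None,fx=8,fy=8,interpolation=cv2.INTER_CUBIC); I=cv2.resize(B[y-h-10:y+h+10,x-h-10:x+h+10],None,fx=8,fy=8,interpolation=cv2.INTER_CUBIC)
    m=cv2.matchTemplate(I,T,cv2.TM_CCOEFF_NORMED);_,v,_,l=cv2.minMaxLoc(m);return (l[0]-80)/8,(l[1]-80)/8,round(v,2)
print("scene FR,FL,HL,HR",[sh(a,s,*p) for p in((291,163),(395,217),(354,285),(246,220))])
print("top FR,HL,HR",[sh(b,t,*p) for p in((309,249),(164,212),(282,174))])
E
python3 chk.py
```

```text
position: [0.4814, 0.056, 0.1021]
ft_force: [-2.6, 0.2, 5.7]
position: [0.4815, 0.056, 0.102]
ft_force: [-4.9, 1.1, 12.2]
scene FR,FL,HL,HR [(0.0, 5.0, 0.95), (-1.875, 4.5, 0.97), (-0.125, 0.125, 0.99), (0.125, 0.25, 0.99)]
top FR,HL,HR [(-0.5, 1.75, 0.95), (-0.375, 0.25, 0.83), (0.0, 0.25, 0.99)]
```

The lid is shut against its stop: 12 N, with the front corners about 5 px lower. The effective finger end is therefore about 22 mm behind the reported TCP. Next I'll retract and go to the left clip.

```bash
python3 -m handwheel '0 0 -20 0 0; 0 0 -50 0 0'; python3 go.py 0,.208,.15 0,.208,.08
```

```text
t: 6.75
position: [0.4799, 0.0561, 0.1496]
tcp_rot: [-1.879, -2.514, 0.003]
ft_force: [0.6, -0.1, 0.2]
grip_width: -0.0
finger_force: 0.0
t 6.75 tote-frame tcp mm [-76.3   2.3 149.6] F [ 0.5 -0.2  0.2]
0,.208,.15 world [0.495 0.275 0.15 ] shift [205.6  76.7  -0.3] yaw 0.002
0,.208,.08 world [0.495 0.275 0.08 ] shift [205.5  77.   69.7] yaw 0.002
```

```bash
python3 -m handwheel '50 19 0 0 0; 98 37 0 0 0; 150 56 0 0 0; 206 77 0 0 0; 206 77 0 0 0; 206 77 30 0 0; 206 77 70 0 0; 206 77 70 0 0'; python3 go.py 0,.208,.08 0,.195,.08
```

```text
t: 7.55
position: [0.4926, 0.2742, 0.0755]
tcp_rot: [-1.877, -2.513, 0.013]
ft_force: [-0.9, -0.4, -0.4]
grip_width: 0.001
finger_force: 0.0
t 7.55 tote-frame tcp mm [ -2.8 208.1  75.5] F [-1.  -0.2 -0.4]
0,.208,.08 world [0.495 0.275 0.08 ] shift [-0.1  2.7 -4.6] yaw 0.003
0,.195,.08 world [0.499 0.262 0.08 ] shift [-13.1   2.7  -4.6] yaw 0.003
```

```bash
python3 -m handwheel '-6 0 -3 0 0; -12 0 -3 0 0; -14 0 -3 0 0'|egrep 'pos|ft_f'; python3 go.py;  python3 -m handwheel '-3 0 -1 0 0; -6 0 -3 0 0; -8 0 -5 0 0'|egrep 'pos|ft_f'; python3 go.py; python3 chk.py|head -1
```

```text
position: [0.5029, 0.2615, 0.0862]
ft_force: [-0.5, 0.9, 0.3]
t 7.85 tote-frame tcp mm [  3.5 193.   86.2] F [-0.2  1.   0.3]
position: [0.5037, 0.2546, 0.0897]
ft_force: [0.8, 2.7, -0.7]
t 8.15 tote-frame tcp mm [  2.4 186.1  89.7] F [ 1.5  2.3 -0.7]
scene FR,FL,HL,HR [(0.0, 5.0, 0.95), (-7.0, 1.75, 0.7), (-0.125, 0.125, 0.99), (0.125, 0.25, 0.99)]
```

```bash
python3 -m handwheel '-3 0 -2 0 0; -6 0 -3 0 0; -8 0 -4 0 0; -8 0 -4 0 0'|egrep 'pos|ft_f'; python3 go.py;  python3 -m handwheel '-3 0 -1 0 0; -5 0 -2 0 0; -7 0 -2 0 0; -7 0 -2 0 0'|egrep 'pos|ft_f'; python3 go.py
```

```text
position: [0.5056, 0.2465, 0.0933]
ft_force: [-0.1, 3.4, 2.4]
t 8.65 tote-frame tcp mm [  1.9 177.8  93.3] F [0.8 3.3 2.4]
position: [0.5071, 0.2392, 0.0946]
ft_force: [0.0, 2.1, -0.4]
t 9.05 tote-frame tcp mm [  1.3 170.4  94.6] F [ 0.6  2.  -0.4]
```

```bash
for i in 1 2 3; do python3 -m handwheel '-1 0 -0.2 0 0; -1 0 -0.2 0 0'|egrep 'ft_f'; python3 go.py; done
```

```text
ft_force: [-0.6, 3.1, 0.3]
t 9.25 tote-frame tcp mm [  1.3 170.   94.7] F [0.3 3.2 0.3]
ft_force: [-0.2, 6.2, -0.8]
t 9.45 tote-frame tcp mm [  1.2 169.9  94.8] F [ 1.5  6.  -0.8]
ft_force: [-0.4, 8.0, -1.9]
t 9.65 tote-frame tcp mm [  1.2 169.8  94.9] F [ 1.9  7.8 -1.9]
```

```bash
python3 -m handwheel '10 0 0 0 0; 30 0 0 0 0; 32 0 -20 0 0; 32 0 -60 0 0; 32 0 -80 0 0; 32 0 -80 0 0'|egrep 'ft_f'; python3 go.py .012,-.204,.175; python3 chk.py
```

```text
ft_force: [1.0, 1.1, 0.8]
t 10.25 tote-frame tcp mm [  3.4 199.8 178.8] F [1.3 0.8 0.8]
.012,-.204,.175 world [ 0.623 -0.117  0.175] shift [-403.8    7.8    4.4] yaw 0.002
scene FR,FL,HL,HR [(0.0, 5.0, 0.95), (-2.0, 4.5, 0.97), (-0.125, 0.125, 0.99), (0.125, 0.25, 0.99)]
top FR,HL,HR [(-0.5, 1.875, 0.95), (0.125, 0.25, 0.99), (0.0, 0.25, 0.99)]
```

```bash
python3 -m handwheel '-50 1 0 0 0; -100 2 0 0 0; -150 3 0 0 0; -200 4 0 0 0; -250 5 0 0 0; -300 6 0 0 0; -350 7 0 0 0; -392 8 0 0 0'|egrep 'ft_f'; python3 -m handwheel '0 0 0 0 0; 0 0 0 0 0'|egrep ft_f; python3 go.py .012,-.202,.175 .012,-.202,.08
python3 - <<'E'
from workcell import read_camera
import cv2, numpy as np
t=read_camera("top")["image"][:,:,::-1]; w=read_camera("wrist")["image"][:,:,::-1]
c=cv2.resize(t[150:300,150:400],(700,420),interpolation=cv2.INTER_CUBIC)
cv2.imwrite("pics/c4.png",np.hstack([c[:,230:630],w[:,80:480]]))
E
```

```text
ft_force: [-0.2, 0.4, -0.3]
ft_force: [-0.9, 0.4, 0.3]
t 11.35 tote-frame tcp mm [   8.9 -192.6  173.1] F [-0.7  0.6  0.3]
.012,-.202,.175 world [ 0.622 -0.115  0.175] shift [-9.4  3.1 -1.9] yaw -0.001
.012,-.202,.08 world [ 0.622 -0.115  0.08 ] shift [-9.6  3.4 93.1] yaw -0.001
```

View pics/c4.png

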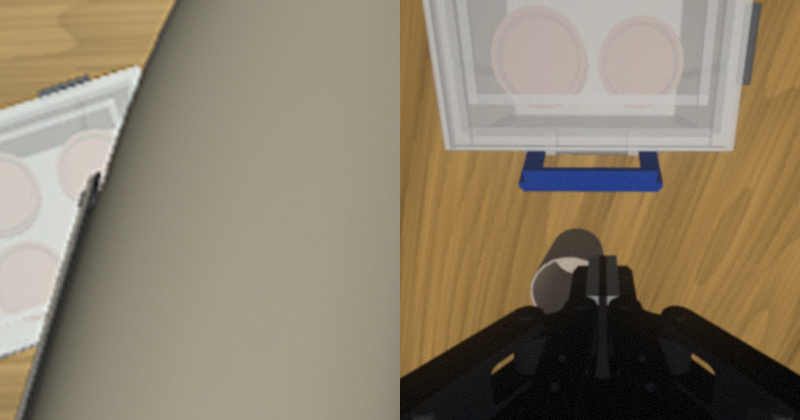

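The wrist view (right half) shows the blue bar's outer edge at row 190, which is tote y about -0.171. The fingertip is at row 256. The cup mouth's near edge is at row 257, about y -0.242, so descending at y = -0.200 clears both.

```bash
python3 -m handwheel '-8 3 20 0 0; -8 3 60 0 0; -8 3 90 0 0; -8 3 90 0 0; -8 3 90 0 0'|egrep 'ft_f'; python3 go.py .012,-.192,.083
```

```text
ft_force: [0.1, -0.0, 0.4]
t 11.95 tote-frame tcp mm [  13.2 -198.3   85.6] F [ 0.1 -0.1  0.4]
.012,-.192,.083 world [ 0.619 -0.106  0.083] shift [ 6.3 -1.2  2.6] yaw 0.004
```

```bash
python3 -m handwheel '5 0 3 0 0; 9 0 3 0 0; 9 0 3 0 0'|egrep 'ft_f'; python3 go.py;  python3 -m handwheel '2 0 0 0 0; 4 0 -1 0 0; 6 0 -2 0 0'|egrep 'ft_f'; python3 go.py
```

```text
ft_force: [-0.1, 0.4, 0.2]
t 12.25 tote-frame tcp mm [  14.1 -190.5   83.9] F [0.  0.5 0.2]
ft_force: [0.5, 0.1, -0.4]
t 12.55 tote-frame tcp mm [  13.4 -185.    84.7] F [ 0.5 -0.1 -0.4]
```

```bash
python3 -m handwheel '2 0 -1 0 0; 4 0 -3 0 0; 6 0 -4 0 0; 6 0 -4 0 0'|egrep 'ft_f'; python3 go.py;  python3 -m handwheel '2 0 -1 0 0; 4 0 -2 0 0; 6 0 -2.5 0 0; 6 0 -2.5 0 0'|egrep 'ft_f'; python3 go.py
```

```text
ft_force: [-0.5, -1.3, -0.2]
t 12.95 tote-frame tcp mm [  13.3 -179.3   88.7] F [-0.8 -1.1 -0.2]
ft_force: [0.4, -2.7, 2.3]
t 13.35 tote-frame tcp mm [  13.6 -173.1   91.5] F [-0.3 -2.7  2.3]
```

```bash
python3 -m handwheel '2 0 -0.5 0 0; 4 0 -1 0 0; 4 0 -1 0 0'|egrep 'ft_f'; python3 go.py; for i in 1 2 3; do python3 -m handwheel '1 0 -0.2 0 0; 1 0 -0.2 0 0'|egrep 'ft_f'; python3 go.py; done
```

```text
ft_force: [1.1, -1.7, 2.9]
t 13.65 tote-frame tcp mm [  13.8 -168.7   92.2] F [ 0.5 -1.9  2.9]
ft_force: [1.7, -2.3, 2.3]
t 13.85 tote-frame tcp mm [  13.6 -167.7   92.1] F [ 1.  -2.7  2.3]
ft_force: [2.6, -2.3, 2.2]
t 14.05 tote-frame tcp mm [  13.5 -166.8   92.3] F [ 1.8 -2.9  2.2]
ft_force: [2.3, -2.4, 1.3]
t 14.25 tote-frame tcp mm [  13.4 -165.8   92.4] F [ 1.5 -2.9  1.3]
```

```bash
for i in 1 2 3; do python3 -m handwheel '1 0 -0.2 0 0; 1 0 -0.2 0 0'|egrep 'ft_f'; python3 go.py; done
```

```text
ft_force: [2.2, -1.2, 0.6]
t 14.45 tote-frame tcp mm [  13.3 -164.8   92.6] F [ 1.8 -1.7  0.6]
ft_force: [3.3, -4.9, -1.0]
t 14.65 tote-frame tcp mm [  13.3 -164.6   92.7] F [ 1.8 -5.6 -1. ]
ft_force: [4.1, -5.4, -2.3]
t 14.85 tote-frame tcp mm [  13.3 -164.5   92.8] F [ 2.4 -6.3 -2.3]
```

Both stops agree: the contact span of 334.3 mm equals 2×(156.5 + 10.7). I'll retreat and do a final check.

```bash
python3 -m handwheel '-10 0 0 0 0; -26 0 0 0 0; -28 0 -20 0 0; -28 0 -60 0 0; -28 0 -100 0 0; -28 -50 -120 0 0; -28 -100 -120 0 0; -28 -150 -120 0 0'|egrep 'ft_f'; python3 -m handwheel '0 -50 0 0 0; 0 -100 0 0 0; 0 -150 0 0 0; 0 -150 0 0 0'; python3 chk.py
python3 - <<'E'
from workcell import read_camera
import cv2, numpy as np
t=read_camera("top")["image"][:,:,::-1]; s=read_camera("scene")["image"][:,:,::-1]
z=lambda i,x,y,W,H,k:cv2.resize(i[y:y+H,x:x+W],(W*k,H*k),interpolation=cv2.INTER_CUBIC)
cv2.imwrite("pics/c5.png",np.vstack([z(t,60,160,400,140,2),z(s,150,130,330,150,2).copy()]) if 0 else np.vstack([z(t,60,160,400,140,2),z(s,80,130,400,160,2)]))
E
```

```text
ft_force: [-0.1, -1.2, 1.4]
t: 16.05
position: [0.3308, -0.1885, 0.2129]
tcp_rot: [-1.887, -2.508, 0.001]
ft_force: [0.1, 0.0, 0.2]
grip_width: -0.001
finger_force: 0.0
scene FR,FL,HL,HR [(0.0, 5.0, 0.95), (-1.875, 4.5, 0.97), (-0.125, 0.125, 0.99), (0.125, 0.25, 0.99)]
top FR,HL,HR [(-0.5, 1.875, 0.95), (0.125, 0.25, 0.99), (0.0, 0.25, 0.99)]
```

View pics/c5.png

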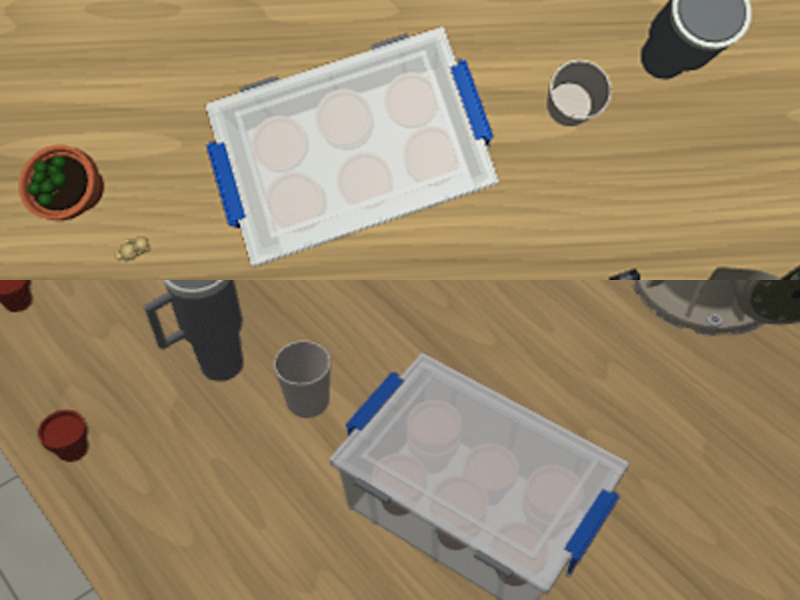

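The lid lies flat. Both clips stand upright over its ends, at (225,183) and (472,102) in the upper panel. The tote has not moved (0.25 px or less) and the neighbouring objects are undisturbed.

```bash
python3 -c "
from workcell import r
print(r.close_job())"
```

```text
the job is handed in; nothing more can be done
None
```

The job is handed in at about 16 s: I pressed the lid flat first, then pushed both clips fully upright over it, with no visible movement of the tote or the things around it; the verdict was not shown.

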